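# Feel out the open gel cassette with a feeler gauge

## Task

Three gel cassettes stand side by side in the casting stand, but the plates of most of them are closed too tightly inside, which cannot be seen from outside. Take the feeler gauge out of its holder by its grip and slide its strip down into the cassettes' gaps, one after another and without forcing it where it jams, until you find the gap that takes the whole strip. Keep hold of it until its collar sits on that cassette, then let go and leave it standing there upright; leave the bottles and the tube rack where they are.

Things in the scene. Friction and masses are not known exactly. Their poses are not given: they have to be found in the camera images.
- gauge_grip (a point): Centre of the feeler gauge's grey grip with black ribs, 30 mm long (x), 14 mm thick (y), 50 mm tall. x runs along the broad side, y across the thickness, z up. The gauge is one loose rigid part, about 0.09 kg: grip on top, then a dark collar, then the strip; it starts upright in its holder. Pinch the grip from above, closing along y.
- gauge_collar (a point): Centre of the underside of the gauge's dark steel collar (44 x 22 x 5 mm), 30 mm below gauge_grip, same axes. It rests on a cassette's top when the strip is fully in.
- gauge_tip (a point): Centre of the square lower end of the gauge's steel strip, 60 mm below gauge_collar, same axes. The strip is 30 mm long (x), 5 mm thick (y) and reaches 60 mm down from the collar.
- holder_top (a point): Centre of the top face, 74 mm above the bench, of the gauge holder: a fixed grey block 64 (x) x 44 (y) mm, foot plate 78 x 58 mm on 8 mm feet, with a slot along x, 37 x 9 mm, in which the gauge's strip stands, its collar resting on the top. The gauge must rise 65 mm to come free. z up.
- stand: Fixed gel-casting stand: grey base plate 90 (x) x 182 (y) mm on small feet, with three like white upright cassettes, each 62 (x) x 28 (y) x 76 mm, 55 mm apart along y, with dark clips and metal rails; tops 96 mm above the bench. Origin under the base's centre, z up, yaw within 20 degrees. Over 40 N damages it. In one cassette the gap is open to its whole depth; which one differs from run to run.
- gap_left (a point): Centre of the mouth of the left (+y) cassette's gap, level with its top, 96 mm above the bench; axes as the stand's. Gap along x, 38 mm long, 7 mm wide (y), 3 mm sloping lead-in along both long sides, straight down. If open it takes the whole 60 mm strip with 1 mm to spare on either side; if not, it closes 15 to 40 mm below the mouth: the strip jams there against a springy 2.5 N per mm, stone hard 10 mm on.
- gap_middle (a point): Centre of the mouth of the middle cassette's gap, level with its top, 96 mm above the bench; axes as the stand's. Gap along x, 38 mm long, 7 mm wide (y), 3 mm sloping lead-in along both long sides, straight down. If open it takes the whole 60 mm strip with 1 mm to spare on either side; if not, it closes 15 to 40 mm below the mouth: the strip jams there against a springy 2.5 N per mm, stone hard 10 mm on.
- gap_right (a point): Centre of the mouth of the right (-y) cassette's gap, level with its top, 96 mm above the bench; axes as the stand's. Gap along x, 38 mm long, 7 mm wide (y), 3 mm sloping lead-in along both long sides, straight down. If open it takes the whole 60 mm strip with 1 mm to spare on either side; if not, it closes 15 to 40 mm below the mouth: the strip jams there against a springy 2.5 N per mm, stone hard 10 mm on.
- peg_rack: White rack full of capped micro-tubes, 68 (x) x 150 (y) x 91 mm, loose, a bystander near the robot; origin under its centre, z up.
- bottle_b: white wide-mouth reagent bottle, 68 mm across, 154 mm tall, a bystander; origin under its centre, z up. Near the robot.
- bottle_c: white wide-mouth reagent bottle, 68 mm across, 154 mm tall, a bystander; origin under its centre, z up. To the right of the stand.
- bottle_e: white wide-mouth reagent bottle, 68 mm across, 154 mm tall, a bystander; origin under its centre, z up. Behind the holder on the left.
Not all that is in view belongs to the job. Leave any blue or turquoise look-alike of the part that bears gauge_grip alone.

How it is judged:
By the outcome, as a careful person would: the job done as asked, in the order asked, and still so for the second after the job is handed in, with the robot touching nothing.
It also fails if it takes over 48 s, if anything falls off the work surface, if the arm or the gripper's body presses on something with over 40 N, if the wrist force passes 120 N, or if a joint passes its speed limit or range.

## Robot

A 6-joint arm with a two-finger parallel gripper is mounted at the origin on a cart in front of the work surface, level with it; the furniture and walls round the work are solid. World frame = base frame: x ahead of the robot, y to its left, z up, the work surface at z = 0. Lengths are in m, angles in rad, forces in N, time in s.
With the tool pointing down it reaches from about 0.4 to 0.825 m from the base axis. Payload 7 kg.
Tool frame: the origin (TCP) lies at the centre of the arm's flange, where the gripper is bolted on; the fingertips stand 178 mm ahead of it and the grasp point (between the pads) lies 159 mm ahead of it; z points along the fingers, y is the direction in which the jaws open and shut (so a half turn about z gives the same grasp; the last joint's range is limited). The gripper opens to 88 mm and grips with 3 to 60 N. Pads are 19 mm wide; open, the fingers measure 130 mm over their backs; the gripper's body (78 mm by 193 mm) begins 47 mm behind the grasp point.
Start: joints at [1.621, 0.359, 0.012, 0, -1.224, -0.288], TCP at [0.159, 0.656, 0.405] pointing down, gripper open.
Joint ranges: [-3.07, 3.07], [-1.43, 2.12], [-1.02, 1.25], [-3.03, 1.67], [-3.05, -0], [-3.03, 3.03]. Speed limits (rad/s): [2.39, 2.39, 3.01, 3.14, 3.14, 3.14].

## Interface

Orientations are given as [roll, pitch, yaw] about the fixed x, y, z axes, in that order (R = Rz(yaw) Ry(pitch) Rx(roll)).
In Python, from station import * gives the robot as it stands.
- The arm moves only by the tool send_rows, never from a script. Its argument "motion" is a list of rows, each an object with "offset": the shift along the tool's x, y, z in cm, a list of three; "turn": the turn about the tool's z in degrees. In form: [{"offset": [x, y, z], "turn": turn}, ...]. A call has 1 to 8 rows; each row is the pose to reach, as a shift and turn from the pose commanded when the call began, along the tool's axes at that moment; what a row does not reach only later rows make up. A row lasts 1/10 s, in which the tool goes at most 50 mm and 8.59 degrees, less where a joint would pass 70% of its speed; a pose out of reach is approached as far as the arm can. A call with a gripper value outside its range is refused whole. "hand" is the opening, from -1 (shut) to 1 (fully open), set as the call begins (left out, the last holds). The fingers move at their own pace and stop on an object; "squeeze" is the grip in N (left out, the last holds). Time passes only in rows, so rows that repeat a pose let the fingers close. It gives the time, the measured TCP pose, the force and the opening at its end, in the units of the state.
- get_state(): the state, without advancing time (a new reading comes with each control period).
- grab_frame(name): name is "scene" or "top" or "wrist"; returns a dict with "frame" (480x640x3 uint8, blue, green, red), "range_z" (480x640 float32, m along the optical axis (not along the pixel's ray), 0 where there is no reading), "vertical_fov" (degrees; the focal length in pixels is half the picture's height over the tangent of half this angle, whatever the lens; pixels are square), "cx", "cy" (the principal point, pixels), "cam_to_world" (4x4, takes a point from camera to world coordinates). Camera axes: x right, y up, looking along -z (the intrinsics and any distortion apply to the point x, -y, -z); pixel columns grow to the right and rows downward; lengths in m; the calibration is good to about 2 mm. The wrist camera is an equidistant fisheye: a pixel r from the principal point sees the ray r / f radians off the axis. A picture is of the moment at which its call begins.
- job_done(): hands the job in, once; it reports no verdict.
The state is a dict: "t": time; "q": joint angles; "qd": joint speeds; "joint_efforts": joint torques, N m; "eef_pos": TCP position; "ee_rot": TCP orientation; "force": force on the tool from outside, world axes, zero at the start; "moment": the same for the moment, N m; "width": finger opening in m.
Only numpy, scipy, OpenCV 4.12 (cv2) and the standard library are available. Lean on these libraries where they do the work, as an engineer would, in place of code of your own. Each camera call takes 0.05 s, during which the arm holds its last target. There are 200 camera calls.

## Working session

There is one attempt and no reset: what is moved stays moved. The work goes in short steps, Python scripts to look and compute and a tool call to move; the robot and the scene stay as the last step left them, time stands still between calls to the robot, and variables do not carry over. Pictures are saved under pics/ and viewed, about 8 in all and at most 12, crops included, and the job is handed in when it is done.

Besides the shell and the picture viewer there is one more tool, called as name(argument=value, ...), one argument or row to a line, values as JSON. send_rows: Moves the arm, as the interface text tells. Its arguments: {"type":"object","properties":{"motion":{"type":"array"},"hand":{"type":"number"},"squeeze":{"type":"number"}},"required":["motion"]}

```bash
mkdir -p pics
cat > h.py <<'E'
from station import *
import numpy as np, cv2, pickle
def snap(n):
    d=grab_frame(n); pickle.dump(d,open(f'{n}.pkl','wb')); return d
def cloud(d):
    f=240/np.tan(np.radians(d['vertical_fov'])/2); z=d['range_z']
    v,u=np.mgrid[:480,:640]
    P=np.stack([(u-d['cx'])/f*z,-(v-d['cy'])/f*z,-z],-1)
    M=np.array(d['cam_to_world']); return P@M[:3,:3].T+M[:3,3]
E
python3 - <<'E'
from h import *
for n in('scene','top'):
    d=snap(n); cv2.imwrite(f'pics/{n}1.png',d['frame']); print(n,d['vertical_fov'],d['cx'],d['cy'],np.round(d['cam_to_world'],3).tolist())
s=get_state();print({k:np.round(v,3).tolist() for k,v in s.items()})
E
```

```text
scene 55.7057561365213 311.4599569271594 240.16194509003154 [[-0.724, 0.444, -0.527, 0.061], [-0.689, -0.486, 0.537, 0.535], [-0.018, 0.752, 0.658, 0.706], [0.0, 0.0, 0.0, 1.0]]
top 47.36181785288332 327.23462742607467 243.9336558893318 [[0.01, 0.998, -0.059, 0.442], [-1.0, 0.01, 0.009, 0.036], [0.009, 0.059, 0.998, 1.231], [0.0, 0.0, 0.0, 1.0]]
{'t': 0.1, 'q': [1.621, 0.359, 0.011, -0.0, -1.224, -0.288], 'qd': [0.0, -0.002, 0.001, 0.001, -0.0, 0.0], 'joint_efforts': [-0.001, -58.416, 29.375, 7.016, 0.01, -0.0], 'eef_pos': [0.159, 0.656, 0.404], 'ee_rot': [3.14, -0.0, -0.238], 'force': [-0.6, -0.302, 0.198], 'moment': [-0.056, 0.01, 0.027], 'width': 0.088}
```

View pics/scene1.png

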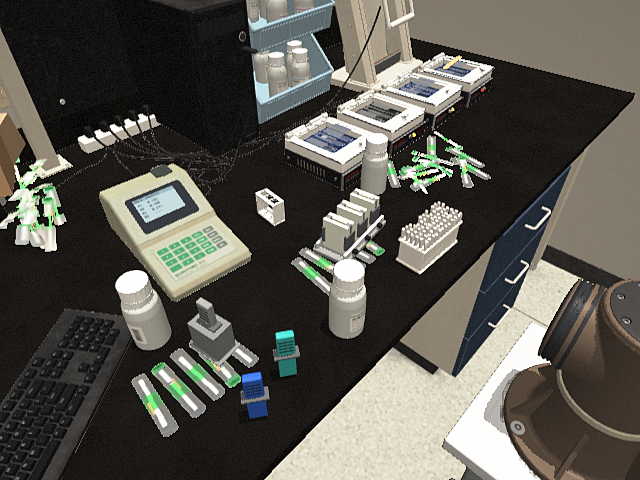

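View pics/top1.png

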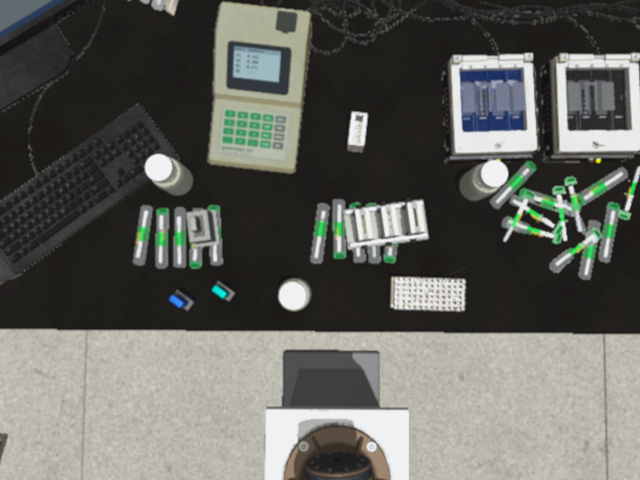

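Run:
```python
from h import *
t=pickle.load(open('top.pkl','rb')); s=pickle.load(open('scene.pkl','rb'))
c=[cv2.resize(t['frame'][195:275,170:240],None,fx=5,fy=5,interpolation=2),cv2.resize(t['frame'][190:270,335:435],None,fx=4.4,fy=5,interpolation=2)]
cv2.imwrite('pics/a.png',np.hstack(c)[:, :790])
c=[cv2.resize(s['frame'][280:380,170:270],None,fx=4,fy=4,interpolation=2),cv2.resize(s['frame'][175:275,305:405],None,fx=4,fy=4,interpolation=2)]
cv2.imwrite('pics/b.png',np.hstack(c))
for n,d in(('top',t),('scene',s)):
    P=cloud(d); ok=d['range_z']>0
    for nm,(x,y,r),bands in (('gauge',(.44,.27,.08),((.069,.079),(.125,.14))),('stand',(.44,-.07,.13),((.088,.102),))):
        for a,b in bands:
            m=ok&(P[...,2]>a)&(P[...,2]<b)&(abs(P[...,0]-x)<r)&(abs(P[...,1]-y)<r)
            Q=P[m]; 
            if len(Q)>3:
                rc=cv2.minAreaRect(Q[:,:2].astype(np.float32)*1000); print(n,nm,a,b,len(Q),Q.mean(0).round(4),np.round(rc[0],1),np.round(rc[1],1),round(rc[2],1), np.median(Q[:,2]).round(4))
    for u,v in ([(203,228),(386,223),(300,300)] if n=='top' else [(207,304),(350,225)]): print(n,u,v,P[v,u].round(3))
```

```text
top gauge 0.069 0.079 61 [0.4714 0.3023 0.0729] [453.3 298.8] [137.3 102.8] 16.3 0.0725
top stand 0.088 0.102 759 [ 0.5308 -0.1065  0.0931] [ 476.  -118.3] [212.3 138.3] 10.4 0.0933
top 203 228 [0.541 0.289 0.078]
top 386 223 [ 0.554 -0.096  0.093]
top 300 300 [0.395 0.079 0.154]
scene gauge 0.069 0.079 223 [0.4523 0.2988 0.0737] [452.5 303.6] [138.  117.1] 12.9 0.0742
scene stand 0.088 0.102 787 [ 0.5179 -0.1048  0.0932] [ 474.9 -116.5] [221.9 141.1] 11.8 0.0941
scene 207 304 [0.54  0.301 0.13 ]
scene 350 225 [ 0.523 -0.052  0.096]
```

View pics/a.png

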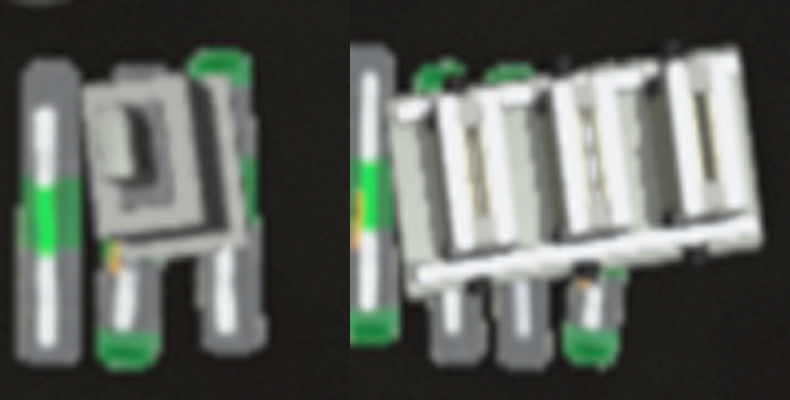

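View pics/b.png

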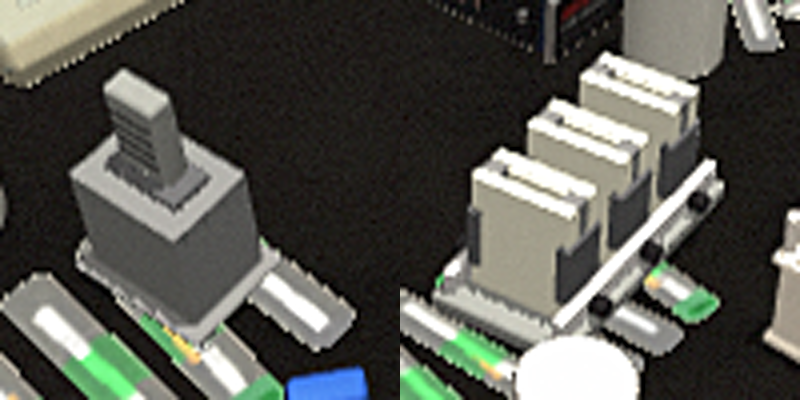

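Run:
```python
from h import *
t=pickle.load(open('top.pkl','rb')); s=pickle.load(open('scene.pkl','rb'))
C=[(n,d,cloud(d)) for n,d in(('top',t),('scene',s))]
def f(nm,x,y,r,a,b):
    for n,d,P in C:
        m=(d['range_z']>0)&(P[...,2]>a)&(P[...,2]<b)&(np.hypot(P[...,0]-x,P[...,1]-y)<r)
        m=m.astype(np.uint8); k,L,S,_=cv2.connectedComponentsWithStats(m)
        for i in range(1,k):
            if S[i,4]<15: continue
            Q=P[L==i]; rc=cv2.minAreaRect(Q[:,:2].astype(np.float32)*1000)
            print(n,nm,len(Q),'med z',np.median(Q[:,2]).round(4),np.round(rc[0],1),np.round(rc[1],1),round(rc[2],1))
f('grip',.54,.295,.06,.120,.145)
f('htop',.54,.285,.06,.068,.077)
f('cass',.54,-.1,.12,.090,.102)
```

```text
top grip 109 med z 0.127 [547.1 299.6] [29.1 14.4] 8.1
scene grip 158 med z 0.1288 [545.6 302.9] [29.6 14. ] 6.5
top htop 404 med z 0.0727 [547.6 300.2] [64.5 44.9] 8.1
scene htop 468 med z 0.0746 [546.5 303.2] [65.6 45.2] 8.4
top cass 329 med z 0.0936 [ 568.6 -158. ] [62.  28.7] 8.3
top cass 329 med z 0.0939 [ 560.8 -103.7] [62.2 28.7] 8.8
top cass 327 med z 0.0937 [553.1 -49.2] [62.2 28.3] 8.7
scene cass 250 med z 0.0954 [ 566.5 -154.8] [63.3 32.1] 8.9
scene cass 268 med z 0.0954 [558.5 -99.4] [63.1 32.8] 7.9
scene cass 288 med z 0.0954 [550.6 -46.3] [63.6 31. ] 8.1
```

```bash
cat >> h.py <<'E'
from scipy.spatial.transform import Rotation as Ro
def go(x,y,z,yawdeg,grasp=False):
    s=get_state(); R=Ro.from_euler('xyz',s['ee_rot']).as_matrix()
    d=R.T@(np.array([x,y,z+(0.159 if grasp else 0)])-s['eef_pos'])*100
    tu=np.degrees(s['ee_rot'][2])-yawdeg
    print('t',round(s['t'],2),'pos',np.round(s['eef_pos'],4),'rot',np.degrees(s['ee_rot']).round(2),'w',round(s['width'],4),'F',np.round(s['force'],1),'offset cm',d.round(2),'turn',round((tu+180)%360-180,2))
E
python3 - <<'E'
from h import *
go(.546,.301,.36,8.2)
d=pickle.load(open('top.pkl','rb'));P=cloud(d);m=(d['range_z']>0)&(P[...,2]>.135)&(P[...,2]<.165)
k,L,S,_=cv2.connectedComponentsWithStats(m.astype(np.uint8))
for i in range(1,k):
    if S[i,4]>60:
        Q=P[L==i];
        if Q[:,0].mean()<.75: print(Q.mean(0).round(3),np.ptp(Q,0).round(3))
E
```

```text
t 0.1 pos [0.159  0.6558 0.4038] rot [ 1.7991e+02 -1.0000e-02 -1.3630e+01] w 0.0877 F [-0.6 -0.3  0.2] offset cm [45.97 25.36  4.43] turn -21.83
[0.655 0.362 0.15 ] [0.053 0.054 0.022]
[ 0.651 -0.304  0.15 ] [0.053 0.053 0.023]
[0.405 0.094 0.151] [0.053 0.053 0.022]
[0.103 0.004 0.154] [0.008 0.082 0.029]
```

send_rows(
  motion=[
    {"offset": [46,25.4,4.4],"turn": -21.8},
    {"offset": [46,25.4,4.4],"turn": -21.8},
    {"offset": [46,25.4,4.4],"turn": -21.8},
    {"offset": [46,25.4,4.4],"turn": -21.8},
    {"offset": [46,25.4,4.4],"turn": -21.8},
    {"offset": [46,25.4,4.4],"turn": -21.8},
    {"offset": [46,25.4,4.4],"turn": -21.8},
    {"offset": [46,25.4,4.4],"turn": -21.8},
  ],
  hand=0,
  squeeze=30,
)

```text
t: 0.9
eef_pos: [0.4538, 0.3849, 0.371]
ee_rot: [3.141, 0.0, 0.143]
force: [0.3, 1.4, -0.6]
width: 0.0438
```

```bash
python3 -c "
from h import *
go(.546,.301,.36,8.2)"
```

```text
t 0.9 pos [0.4538 0.3849 0.371 ] rot [1.7999e+02 2.0000e-02 8.1900e+00] w 0.0438 F [ 0.3  1.4 -0.6] offset cm [7.93 9.61 1.1 ] turn -0.01
```

send_rows(
  motion=[
    {"offset": [6,7.5,0.8],"turn": 0},
    {"offset": [6,7.5,0.8],"turn": 0},
    {"offset": [6,7.5,0.8],"turn": 0},
    {"offset": [6,7.5,0.8],"turn": 0},
    {"offset": [6,7.5,0.8],"turn": 0},
  ],
)

```text
t: 1.4
eef_pos: [0.5225, 0.3211, 0.3631]
ee_rot: [3.142, 0.0, 0.143]
force: [-0.1, 0.2, -0.1]
width: 0.0437
```

Run:
```python
from h import *
go(.546,.301,.36,8.2)
w=snap('wrist'); cv2.imwrite('pics/w1.png',w['frame']); print(w['vertical_fov'],w['cx'],w['cy'],np.round(w['cam_to_world'],3).tolist())
```

```text
t 1.4 pos [0.5225 0.3211 0.3631] rot [1.80e+02 2.00e-02 8.18e+00] w 0.0437 F [-0.1  0.2 -0.1] offset cm [2.04 2.33 0.31] turn -0.02
65.70646984690485 321.1169342598532 236.86942405556675 [[0.142, 0.943, 0.302, 0.605], [-0.99, 0.135, 0.044, 0.333], [0.001, -0.305, 0.952, 0.344], [0.0, 0.0, 0.0, 1.0]]
```

View pics/w1.png

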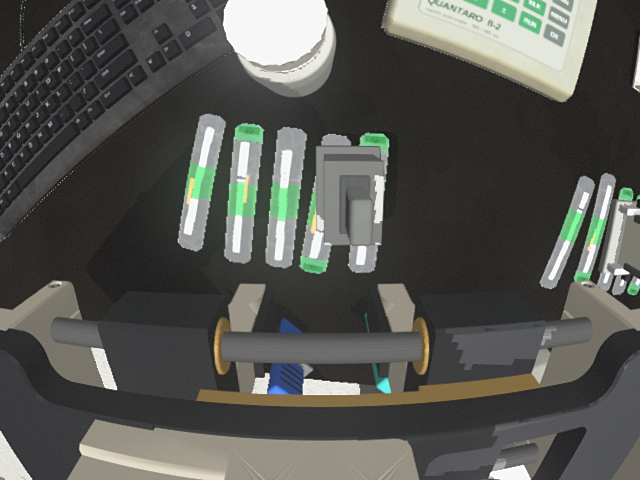

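The wrist view shows the holder at about (352,195), with the grip's top at about (362,215), just beyond the fingers. The blue decoy is seen between the fingers at (287,355). I'll cross-check the grip in this view.

```bash
cat >> h.py <<'E'
def fcloud(d):
    f=240/np.tan(np.radians(d['vertical_fov'])/2); z=d['range_z']
    v,u=np.mgrid[:480,:640]; a=u-d['cx']; b=v-d['cy']; r=np.hypot(a,b)+1e-9; t=np.tan(r/f)/r
    P=np.stack([a*t*z,-b*t*z,-z],-1)
    M=np.array(d['cam_to_world']); return P@M[:3,:3].T+M[:3,3]
def comps(P,d,x,y,r,a,b,n=15):
    m=(d['range_z']>0)&(P[...,2]>a)&(P[...,2]<b)&(np.hypot(P[...,0]-x,P[...,1]-y)<r)
    k,L,S,_=cv2.connectedComponentsWithStats(m.astype(np.uint8))
    for i in range(1,k):
        if S[i,4]<n: continue
        Q=P[L==i]; rc=cv2.minAreaRect(Q[:,:2].astype(np.float32)*1000)
        print(S[i,4],'z',np.median(Q[:,2]).round(4),np.round(rc[0],1),np.round(rc[1],1),round(rc[2],1))
E
python3 - <<'E'
from h import *
w=pickle.load(open('wrist.pkl','rb'));P=fcloud(w)
comps(P,w,.546,.301,.06,.121,.14); comps(P,w,.546,.301,.06,.069,.0765)
go(.5463,.301,.109,8.2,True)
E
```

```text
1121 z 0.1293 [549.  300.4] [30.  14.2] 8.1
2831 z 0.0747 [549.  300.5] [64.6 44.2] 8.2
t 1.45 pos [0.5222 0.3215 0.3633] rot [-1.7999e+02  1.0000e-02  8.2300e+00] w 0.0437 F [ 0.2 -0.4 -0.7] offset cm [2.09 2.38 9.53] turn 0.03
```

send_rows(
  motion=[
    {"offset": [2.25,2.45,2],"turn": 0},
    {"offset": [2.25,2.45,3.5],"turn": 0},
    {"offset": [2.25,2.45,5.5],"turn": 0},
    {"offset": [2.25,2.45,7.5],"turn": 0},
    {"offset": [2.25,2.45,9.5],"turn": 0},
    {"offset": [2.25,2.45,9.5],"turn": 0},
    {"offset": [2.25,2.45,9.5],"turn": 0},
  ],
)

```text
t: 2.15
eef_pos: [0.5481, 0.3008, 0.2687]
ee_rot: [3.141, 0.0, 0.145]
force: [0.1, -0.4, -0.2]
width: 0.0437
```

```bash
python3 -c "
from h import *
go(.548,.3005,.109,8.2,True)"
```

```text
t 2.15 pos [0.5481 0.3008 0.2687] rot [179.98   0.     8.28] w 0.0437 F [ 0.1 -0.4 -0.2] offset cm [-0.02  0.03  0.07] turn 0.08
```

send_rows(
  motion=[
    {"offset": [0,0,0],"turn": 0},
    {"offset": [0,0,0],"turn": 0},
    {"offset": [0,0,0],"turn": 0},
    {"offset": [0,0,0],"turn": 0},
    {"offset": [0,0,0],"turn": 0},
    {"offset": [0,0,0],"turn": 0},
  ],
  hand=-1,
  squeeze=35,
)

```text
t: 2.75
eef_pos: [0.5487, 0.2998, 0.2687]
ee_rot: [-3.141, -0.0, 0.143]
force: [-1.8, 0.2, 2.9]
width: 0.0135
```

send_rows(
  motion=[
    {"offset": [0,0,-1],"turn": 0},
    {"offset": [0,0,-2.5],"turn": 0},
    {"offset": [0,0,-4.5],"turn": 0},
    {"offset": [0,0,-7],"turn": 0},
    {"offset": [0,0,-10],"turn": 0},
    {"offset": [0,0,-12],"turn": 0},
    {"offset": [0,0,-12],"turn": 0},
  ],
)

```text
t: 3.45
eef_pos: [0.5491, 0.3, 0.3924]
ee_rot: [-3.139, -0.005, 0.143]
force: [0.5, 0.9, -0.8]
width: 0.014
```

```bash
python3 -c "
from h import *
go(.5,-.02,.4,8.5)
w=snap('wrist'); cv2.imwrite('pics/w2.png',w['frame'])"
```

```text
t 3.45 pos [0.5491 0.3    0.3924] rot [-179.84   -0.29    8.19] w 0.014 F [ 0.5  0.9 -0.8] offset cm [-9.42 30.97 -0.9 ] turn -0.31
```

View pics/w2.png

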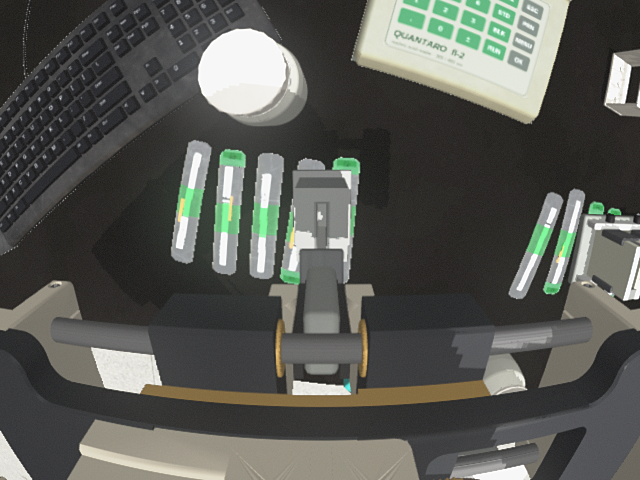

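The gauge is held edge-on at about (322,310) and is free of the slot at (321,222). I'll move it next to the cassettes.

send_rows(
  motion=[
    {"offset": [-9,36.5,-1.0],"turn": 0},
    {"offset": [-9,36.5,-1.0],"turn": 0},
    {"offset": [-9,36.5,-1.0],"turn": 0},
    {"offset": [-9,36.5,-1.0],"turn": 0},
    {"offset": [-9,36.5,-1.0],"turn": 0},
    {"offset": [-9,36.5,-1.0],"turn": 0},
    {"offset": [-9,36.5,-1.0],"turn": 0},
    {"offset": [-9,36.5,-1.0],"turn": 0},
  ],
)

```text
t: 4.3
eef_pos: [0.51, -0.0773, 0.3975]
ee_rot: [-3.142, 0.002, 0.141]
force: [1.3, 0.5, -1.6]
width: 0.0137
```

send_rows(
  motion=[
    {"offset": [0,0,0],"turn": 0},
    {"offset": [0,0,0],"turn": 0},
    {"offset": [0,0,0],"turn": 0},
  ],
)

```text
t: 4.6
eef_pos: [0.5113, -0.0739, 0.3977]
ee_rot: [-3.141, 0.001, 0.143]
force: [-0.7, 0.1, -1.5]
width: 0.0138
```

Run:
```python
from h import *
go(.553,-.049,.4,8.5)
w=snap('wrist'); cv2.imwrite('pics/w3.png',w['frame']); P=fcloud(w)
comps(P,w,.56,-.1,.13,.09,.102,100)
```

```text
t 4.6 pos [ 0.5113 -0.0739  0.3977] rot [-1.7999e+02  5.0000e-02  8.1900e+00] w 0.0138 F [-0.7  0.1 -1.5] offset cm [ 4.48 -1.87 -0.23] turn -0.31
2515 z 0.0964 [553.6 -48.8] [61.9 28.3] 8.1
2512 z 0.0964 [ 561.5 -103.6] [61.9 28.5] 7.8
2432 z 0.0964 [ 569.1 -157.8] [62.3 29.4] 7.8
```

View pics/w3.png

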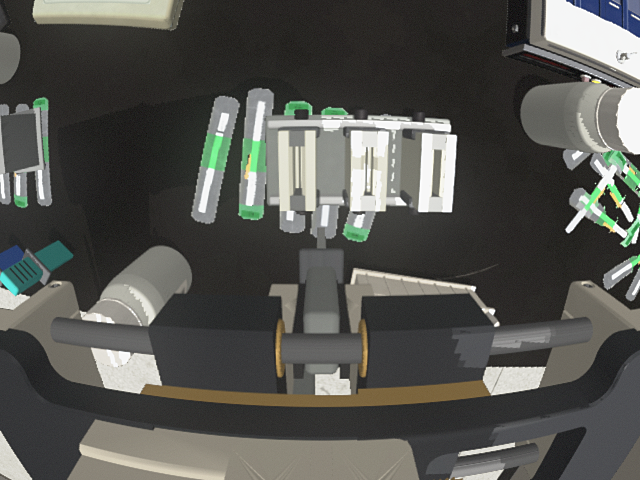

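The three gaps are at pixels (297,165), (370,160) and (436,165), and the strip is clear in front of them. The stand's yaw from the centres is 8.1 deg. I'll hover over the left gap.

send_rows(
  motion=[
    {"offset": [2.5,-1,0],"turn": 0},
    {"offset": [4.5,-1.9,1.5],"turn": 0},
    {"offset": [4.5,-1.9,3.5],"turn": 0},
    {"offset": [4.5,-1.9,4.0],"turn": 0},
    {"offset": [4.5,-1.9,4.0],"turn": 0},
    {"offset": [4.5,-1.9,4.0],"turn": 0},
  ],
)

```text
t: 5.25
eef_pos: [0.5533, -0.0488, 0.359]
ee_rot: [3.141, -0.001, 0.144]
force: [0.0, -0.7, -1.4]
width: 0.0139
```

```bash
python3 -c "
from h import *
go(.5535,-.0488,.2907,8.1)
w=snap('wrist'); cv2.imwrite('pics/w4.png',cv2.resize(w['frame'][80:330,180:480],None,fx=2.4,fy=2.4))"
```

```text
t 5.25 pos [ 0.5533 -0.0488  0.359 ] rot [ 1.7998e+02 -4.0000e-02  8.2200e+00] w 0.0139 F [ 0.  -0.7 -1.4] offset cm [ 0.01 -0.    6.83] turn 0.12
```

View pics/w4.png

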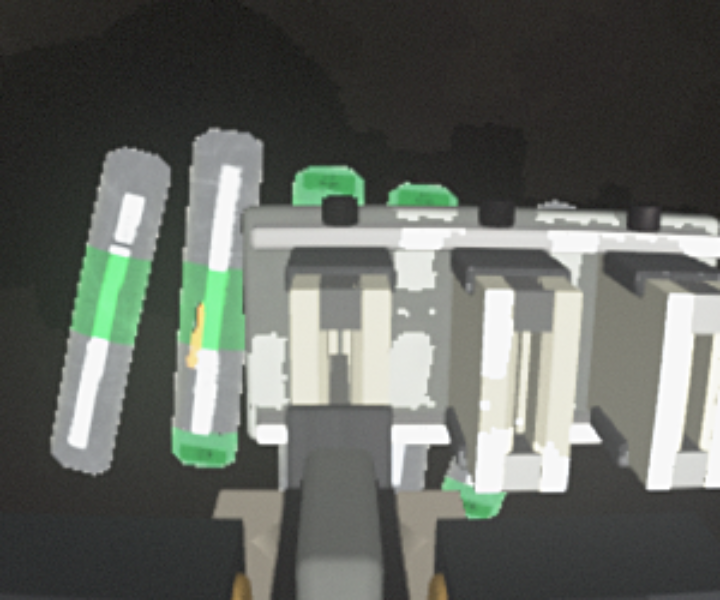

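The strip at about (340,370) in the crop lines up with the left gap. I'll go down gently.

send_rows(
  motion=[
    {"offset": [0,0,0.8],"turn": 0.1},
    {"offset": [0,0,1.5],"turn": 0.1},
    {"offset": [0,0,2.0],"turn": 0.1},
    {"offset": [0,0,2.0],"turn": 0.1},
  ],
)

```text
t: 5.7
eef_pos: [0.5528, -0.0493, 0.3373]
ee_rot: [-3.142, 0.002, 0.141]
force: [-0.0, -0.6, -1.7]
width: 0.0141
```

send_rows(
  motion=[
    {"offset": [0,0,0.3],"turn": 0},
    {"offset": [0,0,0.5],"turn": 0},
    {"offset": [0,0,0.5],"turn": 0},
  ],
)

```text
t: 6.0
eef_pos: [0.5532, -0.0491, 0.333]
ee_rot: [3.142, 0.0, 0.141]
force: [-0.4, -0.6, -0.8]
width: 0.0138
```

send_rows(
  motion=[
    {"offset": [0,0,0.2],"turn": 0},
    {"offset": [0,0,0.4],"turn": 0},
    {"offset": [0,0,0.4],"turn": 0},
  ],
)

```text
t: 6.3
eef_pos: [0.5531, -0.0491, 0.329]
ee_rot: [-3.142, 0.0, 0.141]
force: [0.3, 0.2, -1.3]
width: 0.0141
```

send_rows(
  motion=[
    {"offset": [0,0,0.2],"turn": 0},
    {"offset": [0,0,0.4],"turn": 0},
    {"offset": [0,0,0.4],"turn": 0},
  ],
)

```text
t: 6.6
eef_pos: [0.5531, -0.0491, 0.3249]
ee_rot: [-3.142, 0.0, 0.141]
force: [-0.8, -0.1, -0.9]
width: 0.0142
```

send_rows(
  motion=[
    {"offset": [0,0,0.2],"turn": 0},
    {"offset": [0,0,0.4],"turn": 0},
    {"offset": [0,0,0.4],"turn": 0},
  ],
)

```text
t: 6.9
eef_pos: [0.5531, -0.0491, 0.3209]
ee_rot: [-3.142, 0.001, 0.141]
force: [-0.3, 0.1, -1.6]
width: 0.014
```

send_rows(
  motion=[
    {"offset": [0,0,0.2],"turn": 0},
    {"offset": [0,0,0.4],"turn": 0},
    {"offset": [0,0,0.4],"turn": 0},
  ],
)

```text
t: 7.2
eef_pos: [0.5531, -0.0491, 0.3169]
ee_rot: [-3.142, 0.001, 0.141]
force: [-0.2, -0.7, -1.6]
width: 0.0139
```

send_rows(
  motion=[
    {"offset": [0,0,0.2],"turn": 0},
    {"offset": [0,0,0.4],"turn": 0},
    {"offset": [0,0,0.4],"turn": 0},
  ],
)

```text
t: 7.5
eef_pos: [0.5534, -0.0491, 0.3137]
ee_rot: [3.141, -0.001, 0.141]
force: [-2.5, 0.8, 5.6]
width: 0.014
```

send_rows(
  motion=[
    {"offset": [0,0,0.15],"turn": 0},
    {"offset": [0,0,0.15],"turn": 0},
  ],
)

```text
t: 7.7
eef_pos: [0.5534, -0.0491, 0.3126]
ee_rot: [3.141, -0.001, 0.141]
force: [-3.0, 0.9, 8.8]
width: 0.0139
```

Force is rising at the spring rate (about 2.5 N/mm) from roughly 35 mm depth, so the left gap is closed. I'll withdraw and go to the middle one.

send_rows(
  motion=[
    {"offset": [0,0,-2],"turn": 0},
    {"offset": [0,0,-4],"turn": 0},
    {"offset": [0,0,-5.5],"turn": 0},
    {"offset": [0,0,-5.5],"turn": 0},
  ],
)

```text
t: 8.1
eef_pos: [0.5538, -0.049, 0.3688]
ee_rot: [-3.142, -0.004, 0.141]
force: [0.6, 0.4, -0.8]
width: 0.014
```

send_rows(
  motion=[
    {"offset": [0,3,0],"turn": 0},
    {"offset": [0,5.5,0],"turn": 0},
    {"offset": [0,5.5,0.8],"turn": 0},
    {"offset": [0,5.5,0.8],"turn": 0},
    {"offset": [0,5.5,0.8],"turn": 0},
  ],
)

```text
t: 8.6
eef_pos: [0.5607, -0.1033, 0.3579]
ee_rot: [-3.141, 0.002, 0.141]
force: [-0.5, 0.4, -0.4]
width: 0.0137
```

```bash
python3 -c "
from h import *
go(.5614,-.1035,.33,8.1)
w=snap('wrist'); cv2.imwrite('pics/w5.png',cv2.resize(w['frame'][80:330,180:480],None,fx=2.4,fy=2.4))"
```

```text
t 8.6 pos [ 0.5607 -0.1033  0.3579] rot [-1.7999e+02  9.0000e-02  8.0700e+00] w 0.0137 F [-0.5  0.4 -0.4] offset cm [0.07 0.03 2.79] turn -0.03
```

View pics/w5.png

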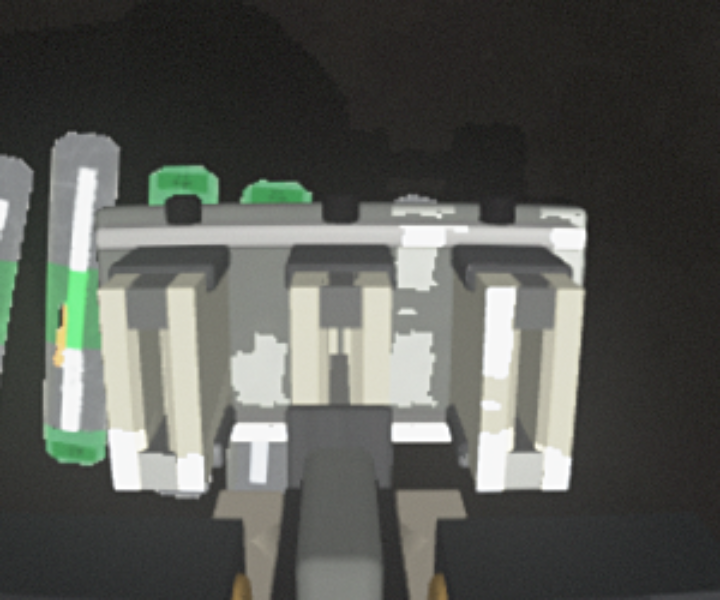

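The strip lines up with the middle gap and looks upright and unmoved in the grip. Going down.

send_rows(
  motion=[
    {"offset": [0.05,0,0.8],"turn": 0},
    {"offset": [0.05,0,1.5],"turn": 0},
    {"offset": [0.05,0,2.0],"turn": 0},
    {"offset": [0.05,0,2.0],"turn": 0},
  ],
)

```text
t: 9.05
eef_pos: [0.5611, -0.1033, 0.3376]
ee_rot: [-3.141, 0.002, 0.141]
force: [-0.7, 0.8, -1.3]
width: 0.0139
```

send_rows(
  motion=[
    {"offset": [0,0,0.2],"turn": 0},
    {"offset": [0,0,0.4],"turn": 0},
    {"offset": [0,0,0.4],"turn": 0},
  ],
)

```text
t: 9.35
eef_pos: [0.5614, -0.1035, 0.3346]
ee_rot: [-3.142, 0.0, 0.141]
force: [0.1, 0.1, -1.1]
width: 0.0139
```

send_rows(
  motion=[
    {"offset": [0,0,0.2],"turn": 0},
    {"offset": [0,0,0.4],"turn": 0},
    {"offset": [0,0,0.4],"turn": 0},
  ],
)

```text
t: 9.65
eef_pos: [0.5616, -0.1035, 0.331]
ee_rot: [3.141, -0.001, 0.141]
force: [-0.7, 0.3, 2.8]
width: 0.0138
```

send_rows(
  motion=[
    {"offset": [0,0,0.2],"turn": 0},
    {"offset": [0,0,0.2],"turn": 0},
  ],
)

```text
t: 9.85
eef_pos: [0.5617, -0.1035, 0.3294]
ee_rot: [3.141, -0.001, 0.141]
force: [-0.6, 0.2, 6.8]
width: 0.0136
```

The same spring rate shows here from about 18 mm, so the middle gap is closed. On to the right one.

send_rows(
  motion=[
    {"offset": [0,0,-2],"turn": 0},
    {"offset": [0,0,-3.8],"turn": 0},
    {"offset": [0,0,-3.8],"turn": 0},
    {"offset": [0,0,-3.8],"turn": 0},
  ],
)

```text
t: 10.25
eef_pos: [0.5613, -0.1034, 0.3664]
ee_rot: [-3.141, -0.0, 0.141]
force: [-0.3, -0.4, -2.3]
width: 0.0138
```

send_rows(
  motion=[
    {"offset": [0,3,0],"turn": 0},
    {"offset": [0,5.5,0],"turn": 0},
    {"offset": [0,5.5,0.8],"turn": 0},
    {"offset": [0,5.5,0.8],"turn": 0},
    {"offset": [0,5.5,0.8],"turn": 0},
  ],
)

```text
t: 10.75
eef_pos: [0.5688, -0.1576, 0.3578]
ee_rot: [-3.141, 0.002, 0.141]
force: [-0.1, 0.1, -0.9]
width: 0.0141
```

```bash
python3 -c "
from h import *
go(.5692,-.1578,.33,8.1)
w=snap('wrist'); cv2.imwrite('pics/w6.png',cv2.resize(w['frame'][80:330,180:480],None,fx=2.4,fy=2.4))"
```

```text
t 10.75 pos [ 0.5688 -0.1576  0.3578] rot [-1.7997e+02  1.1000e-01  8.0700e+00] w 0.0141 F [-0.1  0.1 -0.9] offset cm [0.04 0.03 2.78] turn -0.03
```

View pics/w6.png

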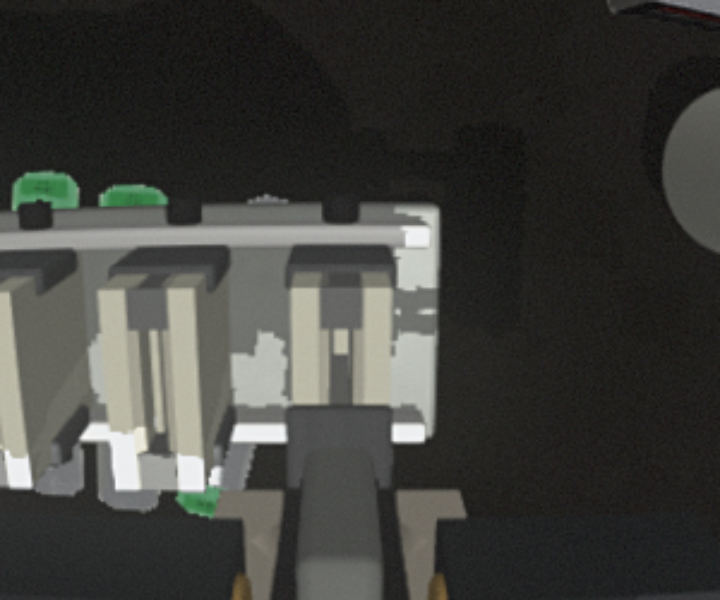

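The strip lines up with the right gap. Going down.

send_rows(
  motion=[
    {"offset": [0,0,0.8],"turn": 0},
    {"offset": [0,0,1.5],"turn": 0},
    {"offset": [0,0,2.0],"turn": 0},
    {"offset": [0,0,2.0],"turn": 0},
  ],
)

```text
t: 11.2
eef_pos: [0.5688, -0.1577, 0.3376]
ee_rot: [-3.141, 0.002, 0.141]
force: [0.4, 0.1, -1.3]
width: 0.0136
```

send_rows(
  motion=[
    {"offset": [0,0,0.3],"turn": 0},
    {"offset": [0,0,0.5],"turn": 0},
    {"offset": [0,0,0.5],"turn": 0},
  ],
)

```text
t: 11.5
eef_pos: [0.5691, -0.158, 0.3336]
ee_rot: [-3.142, 0.0, 0.141]
force: [0.7, 0.2, -1.4]
width: 0.0138
```

send_rows(
  motion=[
    {"offset": [0,0,0.3],"turn": 0},
    {"offset": [0,0,0.5],"turn": 0},
    {"offset": [0,0,0.5],"turn": 0},
  ],
)

```text
t: 11.8
eef_pos: [0.569, -0.158, 0.3284]
ee_rot: [-3.141, 0.001, 0.141]
force: [-0.8, -0.7, -0.7]
width: 0.0137
```

send_rows(
  motion=[
    {"offset": [0,0,0.3],"turn": 0},
    {"offset": [0,0,0.5],"turn": 0},
    {"offset": [0,0,0.5],"turn": 0},
  ],
)

```text
t: 12.1
eef_pos: [0.569, -0.158, 0.3234]
ee_rot: [-3.141, 0.001, 0.141]
force: [0.6, 0.2, -1.2]
width: 0.0141
```

send_rows(
  motion=[
    {"offset": [0,0,0.3],"turn": 0},
    {"offset": [0,0,0.5],"turn": 0},
    {"offset": [0,0,0.5],"turn": 0},
  ],
)

```text
t: 12.4
eef_pos: [0.5691, -0.158, 0.3183]
ee_rot: [-3.141, 0.001, 0.141]
force: [-0.0, -0.7, -1.6]
width: 0.0137
```

send_rows(
  motion=[
    {"offset": [0,0,0.3],"turn": 0},
    {"offset": [0,0,0.5],"turn": 0},
    {"offset": [0,0,0.5],"turn": 0},
  ],
)

```text
t: 12.7
eef_pos: [0.569, -0.158, 0.3134]
ee_rot: [-3.141, 0.001, 0.141]
force: [0.3, -0.5, -0.9]
width: 0.0135
```

send_rows(
  motion=[
    {"offset": [0,0,0.3],"turn": 0},
    {"offset": [0,0,0.5],"turn": 0},
    {"offset": [0,0,0.5],"turn": 0},
  ],
)

```text
t: 13.0
eef_pos: [0.569, -0.1579, 0.3084]
ee_rot: [-3.141, 0.001, 0.141]
force: [-0.8, -0.1, -1.0]
width: 0.014
```

send_rows(
  motion=[
    {"offset": [0,0,0.3],"turn": 0},
    {"offset": [0,0,0.5],"turn": 0},
    {"offset": [0,0,0.5],"turn": 0},
  ],
)

```text
t: 13.3
eef_pos: [0.569, -0.158, 0.3034]
ee_rot: [-3.141, 0.001, 0.141]
force: [0.1, 0.2, -0.8]
width: 0.0137
```

The strip is past 47 mm with no resistance, so the right gap is open. I'll seat the collar gently.

send_rows(
  motion=[
    {"offset": [0,0,0.4],"turn": 0},
    {"offset": [0,0,0.8],"turn": 0},
    {"offset": [0,0,1.0],"turn": 0},
    {"offset": [0,0,1.0],"turn": 0},
  ],
)

```text
t: 13.7
eef_pos: [0.569, -0.158, 0.2933]
ee_rot: [-3.141, 0.001, 0.141]
force: [1.1, -0.1, -0.4]
width: 0.0136
```

send_rows(
  motion=[
    {"offset": [0,0,0.1],"turn": 0},
    {"offset": [0,0,0.2],"turn": 0},
    {"offset": [0,0,0.2],"turn": 0},
  ],
)

```text
t: 14.0
eef_pos: [0.5691, -0.1579, 0.2917]
ee_rot: [-3.142, 0.0, 0.141]
force: [-0.3, -0.1, -0.7]
width: 0.0138
```

send_rows(
  motion=[
    {"offset": [0,0,0.1],"turn": 0},
    {"offset": [0,0,0.1],"turn": 0},
  ],
)

```text
t: 14.2
eef_pos: [0.5692, -0.1579, 0.2907]
ee_rot: [3.142, 0.0, 0.141]
force: [0.2, 0.2, -1.6]
width: 0.0138
```

send_rows(
  motion=[
    {"offset": [0,0,0.1],"turn": 0},
    {"offset": [0,0,0.1],"turn": 0},
  ],
)

```text
t: 14.4
eef_pos: [0.5692, -0.1579, 0.2907]
ee_rot: [3.141, -0.0, 0.141]
force: [-1.8, 1.2, 6.2]
width: 0.0141
```

Contact came exactly at the expected seated height (TCP 0.2907), so the collar is down. Releasing and rising.

send_rows(
  motion=[
    {"offset": [0,0,0],"turn": 0},
    {"offset": [0,0,0],"turn": 0},
    {"offset": [0,0,0],"turn": 0},
    {"offset": [0,0,0],"turn": 0},
    {"offset": [0,0,0],"turn": 0},
  ],
  hand=0,
)

```text
t: 14.9
eef_pos: [0.5692, -0.158, 0.2897]
ee_rot: [-3.142, 0.0, 0.141]
force: [0.1, 0.4, 0.1]
width: 0.0428
```

send_rows(
  motion=[
    {"offset": [0,0,-1.5],"turn": 0},
    {"offset": [0,0,-4],"turn": 0},
    {"offset": [0,0,-8],"turn": 0},
    {"offset": [0,0,-10],"turn": 0},
    {"offset": [-4,0,-10],"turn": 0},
    {"offset": [-4,0,-10],"turn": 0},
    {"offset": [-4,0,-10],"turn": 0},
  ],
)

```text
t: 15.6
eef_pos: [0.5289, -0.1637, 0.3903]
ee_rot: [3.142, -0.001, 0.141]
force: [0.1, 0.5, -0.2]
width: 0.0438
```

Run:
```python
from h import *
w=snap('wrist'); cv2.imwrite('pics/w7.png',w['frame']); P=fcloud(w)
print('grip top');comps(P,w,.569,-.158,.05,.140,.16); print('collar');comps(P,w,.569,-.158,.05,.0985,.105); print('cass');comps(P,w,.56,-.1,.13,.092,.0982,100)
go(.5,-.158,.4,8)
t=snap('top');P=cloud(t)
for x,y,a in((.655,.362,.135),(.651,-.304,.135),(.405,.094,.135)):
    m=(t['range_z']>0)&(P[...,2]>a)&(P[...,2]<.165)&(np.hypot(P[...,0]-x,P[...,1]-y)<.05); print(m.sum(),P[m].mean(0).round(3) if m.any() else '')
```

```text
grip top
1111 z 0.1513 [ 570.1 -157.8] [29.5 15.3] 8.0
collar
655 z 0.1015 [ 569.2 -157.9] [43.7 22.1] 7.4
cass
2558 z 0.0963 [ 561.6 -103.4] [62.  28.8] 7.7
1144 z 0.0965 [ 569.2 -157.8] [62.1 27.9] 7.9
2313 z 0.0962 [553.9 -49.2] [62.3 29.3] 7.6
t 15.65 pos [ 0.5295 -0.1636  0.39  ] rot [ 1.7999e+02 -4.0000e-02  8.0700e+00] w 0.0435 F [-0.1 -0.5 -0.7] offset cm [-2.84 -0.97 -1.  ] turn 0.07
628 [0.655 0.362 0.15 ]
0 
298 [0.407 0.103 0.151]
```

View pics/w7.png

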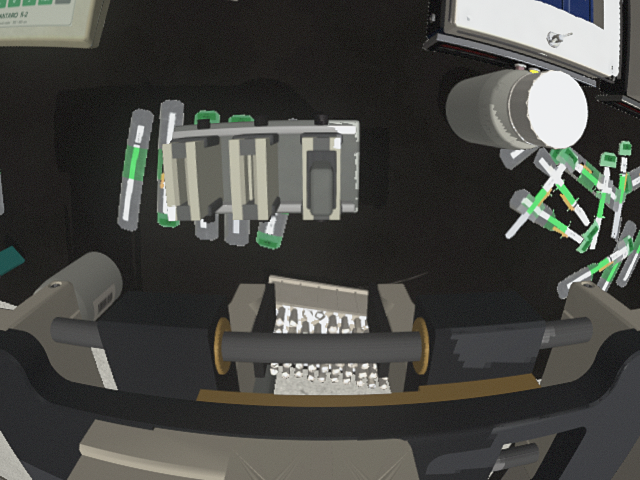

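The gauge stands seated at about (321,178). Its top is at 0.151 m, as expected, its collar is level on the cassette, and the bottles and rack are standing.

```bash
python3 -c "
from station import *
print(job_done())"
```

```text
the job is handed in; nothing more can be done
None
```

The feeler gauge is standing upright in the right cassette, the one with the open gap, and I handed the job in at about 15.7 s of the 48 s allowed.

- **Left gap:** the strip jammed at about 35 mm. I stopped at a reading of about 9 N and withdrew.
- **Middle gap:** it jammed at about 18 mm. I stopped at a reading of about 7 N and withdrew.
- **Right gap:** it took the whole strip without resistance. I held the gauge until the collar touched at the expected height with a reading of about 6 N, then let go and backed away.

**Last checks:**
- **Gauge seating:** the wrist camera put the grip top at 0.151 m, which is the seated height. The grip and collar centres are within about 1 mm of the cassette's centre, so the gauge is upright.
- **Stand:** the cassette positions are unchanged to within about 0.5 mm.
- **Left bottle (behind the holder):** it reads exactly where it was.
- **Other bottles and tube rack:** these I could not fully confirm. In the final top view the arm seems to have hidden all of the right bottle and part of the near one. The near bottle's position read about 9 mm off in y, from less than its full top face. The arm never came near either bottle or the rack, and the final wrist picture shows them standing, with no sign of a disturbance.

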